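# Open the topping station and unscrew a jar's cap

### The job

Swing the clear cover of the topping station up and back until it stands a little past upright and stays there by itself, then unscrew the tight cap of the jar with the widest, flat cap while the jar stays down in its well, which braces it against turning. Turn the cap anticlockwise only until its thread lets go, lift it straight off without pulling the jar up, and finish while still holding it level in the gripper, over the open mouth and about two centimetres clear of the rim. Leave the other jars and everything else on the table where they are.

Things in the scene. Friction and masses are not known exactly. Their poses are not given: they have to be found in the camera images.
- station: topping station: open steel box 150 (its x) x 370 (y) x 118 mm high, walls 3 mm, fixed; place and yaw vary. Origin: centre of underside; front (-x) faces the robot. Deck 60 mm above the table with three 74 mm square wells at x = 0, y = -110, 0, 110 mm, floors 8 mm above the table; one square jar stands in each, in any order, its cap above the deck and below the rim
- cover (a joint): angle (rad) of the station's flat clear cover (150 x 370 x 5 mm, 0.35 kg), hinged along the top of the far (+x) wall: 0 = closed on the rim, grows as the front edge swings up and back, pi/2 = upright, stop at 2.6. Stiff hinge (0.6 N m friction): stays where it is left. Starts at 0 to 0.3; lifting it by the handle takes about 6 N
- cover_handle (a point): middle of the cover's handle: round steel bar 10 mm thick, 130 mm long, parallel to the hinge, on two stubs 62 mm either side of this point, 35 mm out from the cover's front edge and in its plane. Closed, it is 122 mm above the table, 35 mm in front of the front wall, free all round. 185 mm from the hinge axis; moves with the cover
- cover_hinge (a point): middle of the cover's hinge axis (along the station's y), 119 mm above the table, 75 mm behind (+x of) the station's origin
- jar: the jar to open: square glass jar, body 70 x 70 x 70 mm, round neck above, about 0.45 kg, loose in its well with 2 mm play all round (turns about 3 degrees, then is braced). Origin: centre of underside; z up, x and y square to its sides. Rim 89 mm above the underside; four short sloping thread ramps on the neck
- jar_rim (a point): centre of the jar's mouth, at the rim, 10 mm above the cap's lower edge while the cap is on
- cap: its cap, the widest one: brass-coloured metal, 63 mm wide, 18 mm high, flat top, knurled skirt, 0.05 kg. Origin: centre of the skirt's lower edge, 79 mm above the jar's underside when on. Positive yaw loosens: starts tight (about 0.5 N m) with its x along the jar's x, climbs 3.8 mm per rad, lifts off freely from 41 to 73 degrees, where its lugs meet the next ramps. 40 mm free all round
- cap_mark (a point): a small embossed bar on the cap's top, 27 mm from its axis along the cap's x: shows how far the cap has been turned
- jar_narrow: bystander: like the jar, in another well, but with a narrow domed cap, also brass-coloured, 40 mm in diameter, top 99 mm above its underside. Origin: centre of its underside
- jar_shaker: bystander: like the jar, in another well, but with a conical shaker top, also brass-coloured, 50 mm in diameter, top 102 mm above its underside. Origin: centre of its underside
- tumbler_a: bystander: blue tumbler, 74 mm wide, 130 mm high, origin at its underside
- tumbler_b: bystander: blue tumbler, 72 mm wide, 90 mm high, origin at its underside
- plates: bystander: stack of white plates, 170 mm wide, 46 mm high, origin at its underside
- jug: bystander: clear jug 100 mm wide, 120 mm high with a handle, origin at its underside
- crock: bystander: steel utensil crock 104 mm wide, 140 mm high, utensils up to 250 mm, origin at its underside
- salt: bystander: small salt shaker 44 mm wide, 82 mm high, origin at its underside

How it is judged:
On the way, in this order (a step that is already met when the one before it is completed fails the run):
1. the cover stands a little past upright (1.5 to 2.1 rad) and has been let go (value of joint cover between 1.5 and 2.1 rad and contact force between the fingers and station below 0.5 N), for 0.2 s.
2. the cap has been turned loose by at least 38 degrees relative to the jar, with the jar down in its well (value of joint cover between 1.5 and 2.1 rad and z of jar in the frame of station below 0.012 m and angle between jar's own z axis and vertical below 0.08 rad and x of cap_mark in the frame of jar below 0.0213 m and y of cap_mark in the frame of jar above 0 m and horizontal distance between cap and jar_rim below 0.01 m), for 0.1 s.
At the end, for the whole second after the job is handed in: gripper holds the cap (over 3 N), still, level within 0.15 rad, lower edge 4 to 45 mm above the rim, centred within 15 mm, touching neither jar nor station, turned less than 100 degrees in all; jar down in its well (within 4 mm, tilt under 0.08 rad); cover at 1.5 to 2.1 rad (value of joint cover between 1.5 and 2.1 rad and z of jar in the frame of station below 0.012 m and angle between jar's own z axis and vertical below 0.08 rad and z of cap in the frame of jar_rim between 0.004 and 0.045 m and horizontal distance between cap and jar_rim below 0.015 m and angle between cap's own z axis and vertical below 0.15 rad and linear speed of cap below 0.02 m/s and x of cap_mark in the frame of jar above -0.005 m and y of cap_mark in the frame of jar above 0 m and contact force between the fingers and cap above 3 N and contact force between cap and jar below 0.2 N and contact force between cap and station below 0.2 N); the arm keeps its last pose, push and grip.
It fails at once if the jar is pulled up out of its well by more than 10 mm (z of jar in the frame of station above 0.018 m).
It fails at once if another jar or anything else standing on the table is moved by more than 20 mm (distance of any of jar_narrow, jar_shaker, tumbler_a, tumbler_b, plates, jug, crock, salt from where it was at the start of the episode above 0.02 m).
It also fails if it takes over 51 s, if anything falls off the work surface, if the arm or the gripper's body presses on something with over 40 N, if the wrist force passes 120 N, or if a joint passes its speed limit or range.

### The arm

A 6-joint arm with a two-finger parallel gripper is mounted at the origin on the work surface. World frame = base frame: x ahead of the robot, y to its left, z up, the work surface at z = 0. Lengths are in m, angles in rad, forces in N, time in s.
With the tool pointing down it reaches from about 0.35 to 0.975 m from the base axis. Payload 4.9 kg.
Tool frame: the origin (TCP) lies at the very end of the fingers, on their centre line; the grasp point (between the pads) lies ctrl.grip_point_offset behind it (ctrl.grip_point_offset is the distance from the TCP to the grasp point, in m); z points along the fingers, y is the direction in which the jaws open and shut (so a half turn about z gives the same grasp; the last joint's range is limited). The gripper opens to 85 mm and grips with 20 to 120 N. Pads are 22 mm wide; open, the fingers measure 114 mm over their backs; the gripper's body (76 mm by 85 mm) begins 54 mm behind the grasp point. The pads swing forward as they close: fully open they stand 13 mm farther back than shut.
Start: joints at [-1.276, 0.053, 1.613, -0, 1.476, -0.119], TCP at [0.251, -0.572, 0.194] pointing down, gripper open.
Joint ranges: [-3.01, 3.01], [-1.01, 2.22], [0.06, 2.58], [-1.02, 4.17], [0.09, 2.62], [-3.14, 3.14]. Speed limits (rad/s): [2.57, 2.57, 3.14, 3.14, 3.14, 3.14].

### API

Orientations are given as a rotation vector (axis times angle).
In Python, from station import ctrl gives the robot as it stands. The module is installed in compiled form; this text tells all that it offers.
- The arm moves only by the shell command python3 -m creep 'ROWS' [FORCE]. ROWS is JSON, a list of rows, each a list of 5 numbers: the closure in counts, from 0 (fully open) to 255 (shut), then the shift along the tool's x, y, z in mm, then the turn about the tool's z in rad. A call has 1 to 12 rows; each row is the pose to reach, as a shift and turn from the pose commanded when the call began, along the tool's axes at that moment; what a row does not reach only later rows make up. A row lasts 1/12 s, in which the tool goes at most 41.7 mm and 7.16 degrees, less where a joint would pass 70% of its speed; a pose out of reach is approached as far as the arm can. A call with a gripper value outside its range is refused whole. The fingers move at their own pace and stop on an object; FORCE is the grip in N (left out, the last holds). Time passes only in rows, so rows that repeat a pose let the fingers close. It gives the time, the measured TCP pose, the force and the opening at its end, in the units of the state.
- ctrl.get_obs(): the state, without advancing time (a new reading comes with each control period).
- ctrl.get_image(name): name is "scene" or "top" or "wrist"; returns the picture (480x640x3 uint8, red, green, blue); there is no depth.
- ctrl.calibration(name): a dict with "fx", "fy", "cx", "cy" (pixels), "R" (3x3) and "t" (3): a world point X has camera coordinates R X + t. Camera axes: x right, y down, z forward; pixel columns grow to the right and rows downward; lengths in m; the calibration is good to about 2 mm. The wrist camera is an equidistant fisheye: a pixel r from the principal point sees the ray r / f radians off the axis. A picture is of the moment at which its call begins: read the wrist's pose just before it. calibration takes no time and is no camera call; for the wrist camera it gives the pose at the moment of the call.
- ctrl.finish_job(): hands the job in, once; it reports no verdict.
Trained networks look in the newest picture that a camera, given by its name, has taken for a name from the list of things; names that differ only in an ending like _2 or _b are one class to them, and where a whole thing is asked for, a point or a joint stands for the part that bears it (a point fixed in the world has none). Each returns a list of dicts, best first, with "conf" (0 to 1); they miss things now and then, are a little off and sometimes report something else, mostly with a low value. They report only what shows in the picture. A call takes as long as a camera call.
- ctrl.boxes_of(camera, label): "rect" ([left, top, width, height] in pixels, round what is visible of it).
- ctrl.outline_of(camera, label): "mask" (480x640 bool, what is visible of it) and "rect" ([left, top, width, height] in pixels, round what is visible of it).
The state is a dict: "t": time; "q": joint angles; "dq": joint speeds; "effort": joint torques, N m; "tool_pos": TCP position; "tool_rot": TCP orientation; "contact_force": force on the tool from outside, world axes, zero at the start; "wrist_torque": the same for the moment, N m; "opening": finger opening in m.
Only numpy, scipy, OpenCV 4.12 (cv2) and the standard library are available. Lean on these libraries where they do the work, as an engineer would, in place of code of your own. Each camera call takes 0.05 s, during which the arm holds its last target. There are 200 camera calls.

## Working session

There is one attempt and no reset: what is moved stays moved. The work goes in short steps, Python scripts to look and compute and a shell command to move; the robot and the scene stay as the last step left them, time stands still between calls to the robot, and variables do not carry over. Pictures are saved under pics/ and viewed, about 8 in all and at most 12, crops included, and the job is handed in when it is done.

```bash
mkdir -p pics; cat > h.py <<'E'
import numpy as np, cv2
from station import ctrl
def save(cam,name):
    im=ctrl.get_image(cam); cv2.imwrite('pics/'+name,cv2.cvtColor(im,cv2.COLOR_RGB2BGR)); return im
def ray(cam,u,v,c=None):
    c=c or ctrl.calibration(cam); R=np.array(c['R']);t=np.array(c['t'])
    x=(u-c['cx'])/c['fx'];y=(v-c['cy'])/c['fy']
    if cam=='wrist':
        r=np.hypot(x,y); d=np.array([np.sin(r)*x/max(r,1e-9),np.sin(r)*y/max(r,1e-9),np.cos(r)])
    else: d=np.array([x,y,1.])
    d=R.T@d; return -R.T@t, d/np.linalg.norm(d)
def atz(cam,u,v,z,c=None):
    o,d=ray(cam,u,v,c); return o+d*(z-o[2])/d[2]
def tri(rs):
    A=sum(np.eye(3)-np.outer(d,d) for o,d in rs); b=sum((np.eye(3)-np.outer(d,d))@o for o,d in rs)
    X=np.linalg.solve(A,b); return X,[np.linalg.norm((np.eye(3)-np.outer(d,d))@(X-o)) for o,d in rs]
def proj(cam,X,c=None):
    c=c or ctrl.calibration(cam); p=np.array(c['R'])@X+np.array(c['t'])
    if cam=='wrist':
        r=np.arctan2(np.hypot(*p[:2]),p[2])/max(np.hypot(*p[:2]),1e-9); return c['cx']+c['fx']*p[0]*r,c['cy']+c['fy']*p[1]*r
    return c['cx']+c['fx']*p[0]/p[2],c['cy']+c['fy']*p[1]/p[2]
E
python3 - <<'E'
from h import *
np.set_printoptions(precision=3,suppress=True)
o=ctrl.get_obs();print(o['t'],o['tool_pos'],o['tool_rot'],o['opening'],ctrl.grip_point_offset)
a=save('scene','s0.png');b=save('top','t0.png')
for cam in('scene','top'):
    c=ctrl.calibration(cam);print(cam,-np.array(c['R']).T@np.array(c['t']),c['fx'])
    for l in('station','cover_handle','cap','jar_narrow','jar_shaker','crock','jug'):
        print(l,[(np.round(r['rect']).tolist(),round(r['conf'],2)) for r in ctrl.boxes_of(cam,l)[:2]])
E
```

```text
0.0 [ 0.251 -0.572  0.193] [-3.073 -0.645  0.   ] 0.08522926784362882 0.0187
scene [1.827 0.179 0.851] 615.4389184363764
station [([264.0, 190.0, 163.0, 110.0], 0.96), ([264.0, 191.0, 162.0, 64.0], 0.35)]
cover_handle [([266.0, 192.0, 163.0, 63.0], 0.96)]
cap []
jar_narrow []
jar_shaker []
crock [([467.0, 203.0, 57.0, 124.0], 0.78)]
jug [([452.0, 215.0, 45.0, 57.0], 0.72)]
top [0.376 0.036 1.057] 444.59910131932526
station [([197.0, 205.0, 186.0, 108.0], 0.8)]
cover_handle [([192.0, 206.0, 188.0, 108.0], 0.97)]
cap []
jar_narrow [([377.0, 127.0, 71.0, 68.0], 0.54)]
jar_shaker [([244.0, 146.0, 27.0, 42.0], 0.41)]
crock [([93.0, 140.0, 86.0, 84.0], 0.98)]
jug [([117.0, 249.0, 61.0, 65.0], 0.86)]
```

View pics/s0.png

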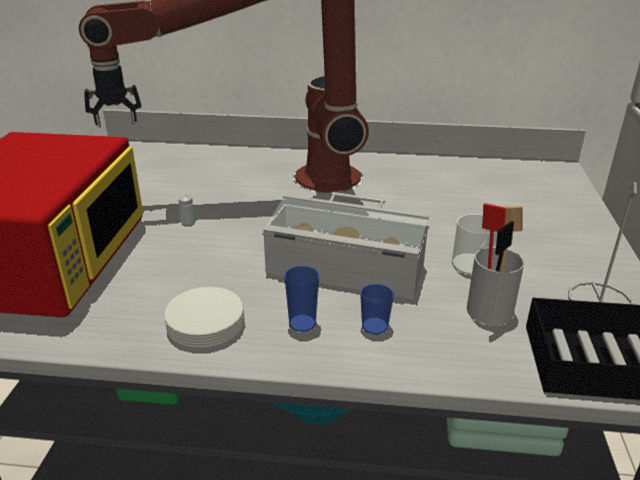

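View pics/t0.png

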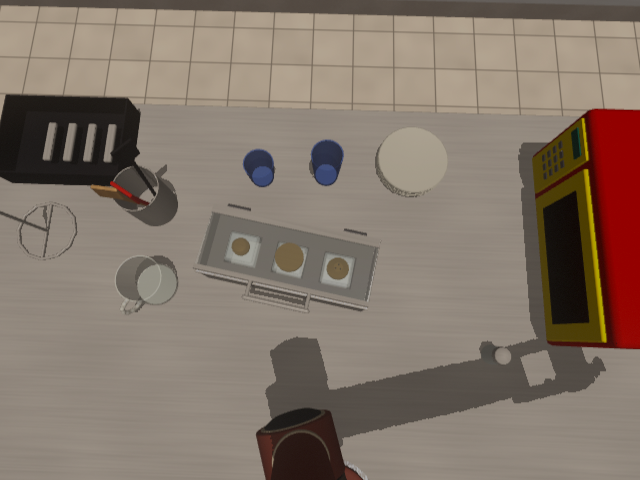

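```bash
python3 - <<'E'
import cv2,numpy as np
a=cv2.imread('pics/s0.png')[175:275,255:440];b=cv2.imread('pics/t0.png')[195:320,185:390]
a=cv2.resize(a,(740,400),interpolation=2)
b=cv2.resize(b,None,fx=3.6,fy=3.6,interpolation=2)
cv2.imwrite('pics/ca.png',a);cv2.imwrite('pics/cb.png',b)
E
```

```text
(no output)
```

View pics/ca.png

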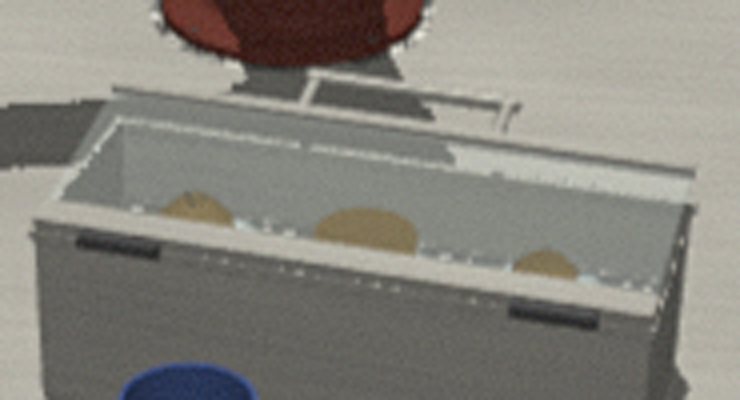

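View pics/cb.png

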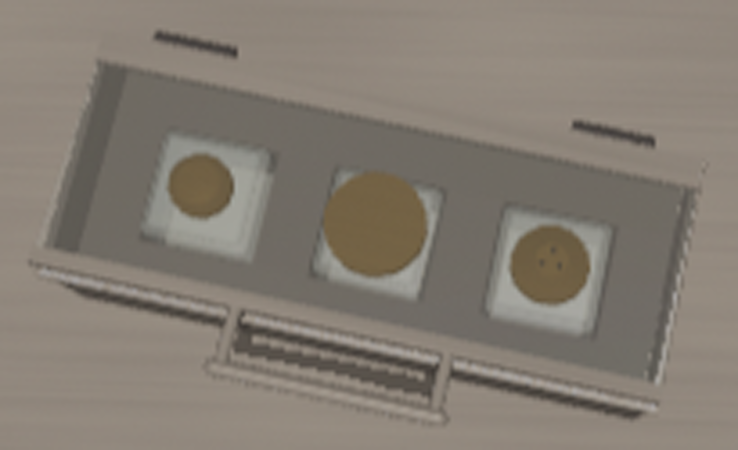

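```bash
python3 - <<'E'
from h import *
np.set_printoptions(precision=4,suppress=True)
T=lambda x,y:(185+x/3.6,195+y/3.6)
S=lambda x,y:(255+x/4,175+y/4)
P=[]
for n,t,s in(('handle L',(209,366),(518,104)),('handle R',(445,418),(312,73)),('front cover L',(33,263),(694,172)),('front R',(657,405),(115,89))):
    X,e=tri([ray('top',*T(*t)),ray('scene',*S(*s))]);P.append(X);print(n,X,e)
d=P[0]-P[1];print('len',np.linalg.norm(d),'mid',(P[0]+P[1])/2,'yaw',np.arctan2(-d[0],d[1]), 'cover',np.linalg.norm(P[2]-P[3]))
c=P[2]-P[3]; print('yaw cover',np.arctan2(-c[0],c[1]),(P[2]+P[3])/2)
for n,t,z in(('cap',(376,224),.105),('capL',(323,224),.105),('capR',(429,224),.105),('rimfarL',(100,62),.119),('rimfarR',(703,172),.119),('well c L',(207,197),.06),('well c R',(549,270),.06)):
    print(n,atz('top',*T(*t),z))
X,e=tri([ray('top',*T(376,224)),ray('scene',*S(367,230))]);print('cap tri',X,e)
# tumbler tops
for l in('tumbler_a','tumbler_b','jug'):
    for r in ctrl.boxes_of('top',l)[:2]:
        x,y,w,h=r['rect'];print(l,r['conf'],atz('top',x+w/2,y+w/2,.12))
E
```

```text
handle L [0.4451 0.1858 0.1491] [np.float64(0.002242353770735238), np.float64(0.002242353770735244)]
handle R [0.4205 0.053  0.1508] [np.float64(0.0034445028179271742), np.float64(0.003444502817927162)]
front cover L [0.5017 0.2936 0.1384] [np.float64(0.0022379158000355183), np.float64(0.002237915800035506)]
front R [ 0.4328 -0.0695  0.1381] [np.float64(0.0004983496880413455), np.float64(0.0004983496880413877)]
len 0.13511343751520544 mid [0.4328 0.1194 0.15  ] yaw -0.18295641037652474 cover 0.36963445639525866
yaw cover -0.18735610650642617 [0.4672 0.112  0.1382]
cap [0.5369 0.096  0.105 ]
capL [0.5358 0.1279 0.105 ]
capR [0.5379 0.0641 0.105 ]
rimfarL [0.6285 0.2675 0.119 ]
rimfarR [ 0.5725 -0.0987  0.119 ]
well c L [0.5582 0.2067 0.06  ]
well c R [ 0.519  -0.0108  0.06  ]
cap tri [0.5367 0.0988 0.1049] [np.float64(0.0028102180580570216), np.float64(0.0028102180580570303)]
tumbler_a 0.77 [0.7697 0.0257 0.12  ]
tumbler_a 0.63 [0.7422 0.1796 0.12  ]
tumbler_b 0.77 [0.7697 0.0257 0.12  ]
tumbler_b 0.63 [0.7422 0.1796 0.12  ]
jug 0.86 [0.4762 0.3938 0.12  ]
```

```bash
cat >> h.py <<'E'
from scipy.spatial.transform import Rotation as Ro
def plan(X,jaw):
    "shift in tool mm and turn to bring TCP to X with jaw axis along world angle jaw (mod pi)"
    o=ctrl.get_obs();R=Ro.from_rotvec(o['tool_rot']).as_matrix()
    d=R.T@(np.array(X)-o['tool_pos'])*1000
    j=R.T@np.array([np.cos(jaw),np.sin(jaw),0]); a=np.arctan2(-j[0],j[1]); a=(a+np.pi/2)%np.pi-np.pi/2
    print('t',round(o['t'],2),'pos',np.round(o['tool_pos'],4),'q',np.round(o['q'],2),'F',np.round(o['contact_force'],1),'open',round(o['opening'],4))
    print('   shift',np.round(d,1),'turn',round(a,3),'or',round(a-np.sign(a)*np.pi,3),'rows',np.round(max(np.linalg.norm(d)/41.7,abs(a)/.125),1)); 
E
python3 - <<'E'
from h import *
plan([.433,.119,.22],-.186)
E
```

```text
t 0.95 pos [ 0.2513 -0.5723  0.1944] q [-1.28  0.05  1.61  0.    1.48 -0.12] F [-0.5  0.4  0.4] open 0.0853
   shift [ 444.3 -559.9  -25.6] turn -0.971 or 2.171 rows 17.2
```

```bash
python3 -m creep '[[170,0,0,-26,0],[170,444,-560,-26,-0.97],[170,444,-560,-26,-0.97],[170,444,-560,-26,-0.97],[170,444,-560,-26,-0.97],[170,444,-560,-26,-0.97],[170,444,-560,-26,-0.97],[170,444,-560,-26,-0.97],[170,444,-560,-26,-0.97],[170,444,-560,-26,-0.97],[170,444,-560,-26,-0.97],[170,444,-560,-26,-0.97]]' 30; python3 - <<'E'
from h import *
plan([.433,.119,.22],-.186)
E
```

```text
t: 1.95
tool_pos: [0.3677, -0.1271, 0.2207]
tool_rot: [2.419, 2.002, 0.001]
contact_force: [1.0, -0.8, -0.2]
opening: 0.0283
t 1.95 pos [ 0.3677 -0.1271  0.2207] q [-0.52 -0.58  2.09  0.    1.63 -0.34] F [ 1.  -0.8 -0.2] open 0.0283
   shift [254.   18.2   0.7] turn -0.002 or 3.14 rows 6.1
```

```bash
python3 -m creep '[[170,254,18,0,0],[170,254,18,0,0],[170,254,18,0,0],[170,254,18,0,0],[170,254,18,0,0],[170,254,18,0,0],[170,254,18,0,0],[170,254,18,0,0]]' 30; python3 - <<'E'
from h import *
plan([.433,.119,.22],-.186)
c=ctrl.calibration('wrist'); im=save('wrist','w1.png')
for X in([.4451,.1858,.150],[.4205,.053,.150],[.433,.119,.15],[.537,.097,.105]): print(np.round(proj('wrist',np.array(X),c)))
import json;json.dump({k:np.array(v).tolist() for k,v in c.items()},open('w1.json','w'))
E
```

```text
t: 2.62
tool_pos: [0.4324, 0.1194, 0.2203]
tool_rot: [-2.414, -2.01, 0.001]
contact_force: [-0.2, -0.6, 1.1]
opening: 0.0283
t 2.62 pos [0.4324 0.1194 0.2203] q [ 0.1  -0.4   1.97 -0.    1.58  0.29] F [-0.2 -0.6  1.1] open 0.0283
   shift [-0.3  0.7  0.3] turn 0.004 or -3.138 rows 0.0
[317. 145.]
[317. 323.]
[318. 241.]
[442. 228.]
```

View pics/w1.png

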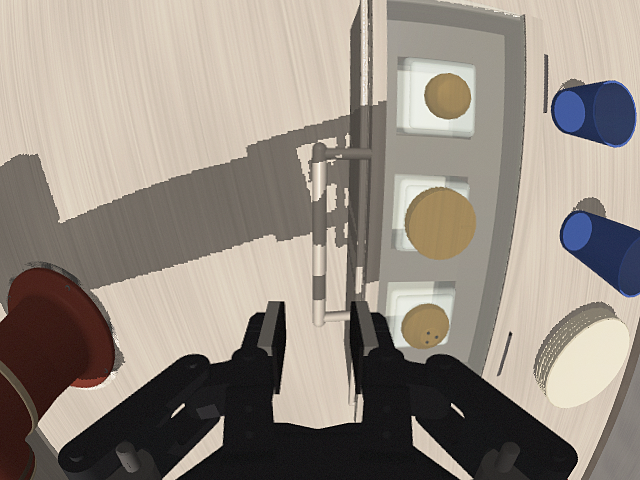

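```bash
python3 -m creep '[[170,0,1,40,0],[170,0,1,70,0],[170,0,1,84,0],[170,0,1,84,0],[255,0,1,84,0],[255,0,1,84,0],[255,0,1,84,0],[255,0,1,84,0]]' 40; python3 - <<'E'
from h import *
plan([.433,.119,.138],-.186)
hx,hy=.611,.083;yaw=-.186
# arc in tool frame from now
o=ctrl.get_obs();R=Ro.from_rotvec(o['tool_rot']).as_matrix()
th0=np.arcsin((.150-.119)/.185)
f=lambda t:np.array([-.185*np.cos(t)*np.cos(yaw),-.185*np.cos(t)*np.sin(yaw),.185*np.sin(t)])
for t in np.linspace(th0,1.85,19): print(round(t,2),np.round(R.T@(f(t)-f(th0))*1000,1))
E
```

```text
t: 3.33
tool_pos: [0.4348, 0.1169, 0.1384]
tool_rot: [2.418, 2.002, 0.004]
contact_force: [-0.2, 0.9, -0.2]
opening: -0.0
t 3.33 pos [0.4348 0.1169 0.1384] q [ 0.1  -0.35  2.07 -0.    1.42  0.28] F [-0.2  0.9 -0.2] open -0.0
   shift [ 1.7 -2.1  0.4] turn -0.002 or 3.14 rows 0.1
0.17 [0. 0. 0.]
0.26 [  0.    3.7 -16.9]
0.36 [  0.    9.  -33.3]
0.45 [  0.1  15.9 -49.2]
0.54 [  0.1  24.1 -64.4]
0.64 [  0.1  33.8 -78.7]
0.73 [  0.2  44.7 -92.1]
0.82 [   0.2   56.8 -104.4]
0.92 [   0.2   70.1 -115.5]
1.01 [   0.3   84.3 -125.3]
1.1 [   0.3   99.3 -133.8]
1.2 [   0.3  115.1 -140.8]
1.29 [   0.3  131.5 -146.3]
1.38 [   0.4  148.3 -150.2]
1.48 [   0.4  165.4 -152.6]
1.57 [   0.4  182.7 -153.4]
1.66 [   0.5  200.  -152.5]
1.76 [   0.5  217.1 -150.1]
1.85 [   0.5  233.9 -146.1]
```

```bash
python3 - <<'E'
from h import *
c=ctrl.calibration('wrist'); im=save('wrist','w2.png')
for z in(.12,.135,.15): print(np.round(proj('wrist',np.array([.433,.119,z]),c)))
import json;json.dump({k:np.array(v).tolist() for k,v in c.items()},open('w2.json','w'))
E
```

```text
[313. 267.]
[313. 278.]
[312. 290.]
```

View pics/w2.png

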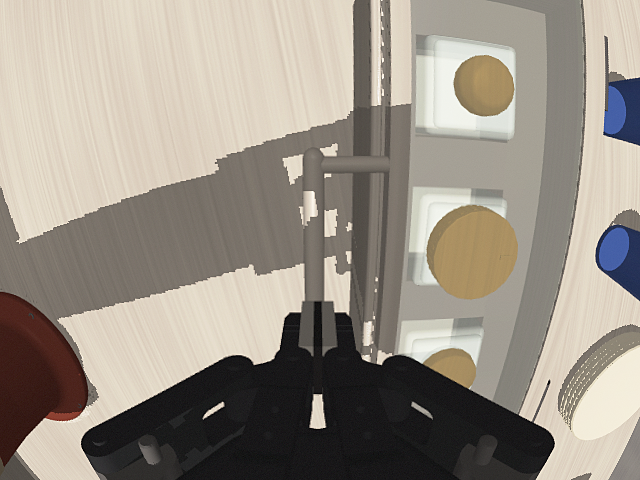

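```bash
python3 - <<'E'
from h import *
import json
np.set_printoptions(precision=4,suppress=True)
a=json.load(open('w1.json'));b=json.load(open('w2.json'))
for n,p,q in(('end',(319,154),(313,164)),('cap',(440,223),(473,252)),('narrow',(447,96),(484,85))):
    print(n,tri([ray('wrist',*p,a),ray('wrist',*q,b)]))
yl=np.array([.182,.983])
for z in(.12,.13,.14,.15):
    print(z,*[atz('wrist',*p,z,c)-np.r_[yl*.062,0] for p,c in(((319,154),a),((313,164),b))],atz('top',185+327/3.6,195+392/3.6,z))
print([atz('wrist',473,252,z,b) for z in (.1,.105,.11)])
E
```

```text
end (array([0.4446, 0.1772, 0.1253]), [np.float64(0.00013424846170915824), np.float64(0.0001342484617091697)])
cap (array([0.5384, 0.0991, 0.0973]), [np.float64(0.0002326684039541226), np.float64(0.00023266840395426395)])
narrow (array([0.5583, 0.2071, 0.0955]), [np.float64(0.00018898371724158054), np.float64(0.0001889837172416317)])
0.12 [0.4333 0.1157 0.12  ] [0.433  0.1158 0.12  ] [0.4349 0.1189 0.12  ]
0.13 [0.4334 0.1166 0.13  ] [0.4333 0.1169 0.13  ] [0.4343 0.118  0.13  ]
0.14 [0.4336 0.1175 0.14  ] [0.4336 0.118  0.14  ] [0.4336 0.1171 0.14  ]
0.15 [0.4337 0.1184 0.15  ] [0.4339 0.1191 0.15  ] [0.433  0.1162 0.15  ]
[array([0.5375, 0.1005, 0.1   ]), array([0.5355, 0.1027, 0.105 ]), array([0.5335, 0.105 , 0.11  ])]
```

```bash
python3 -m creep '[[170,0,-1,-8,0],[170,0,-1,-8,0],[170,0,-1,-8,0],[170,0,-1,24,0],[170,0,-1,26,0],[255,0,-1,26,0],[255,0,-1,26,0],[255,0,-1,26,0],[255,0,-1,26,0]]' 40; python3 - <<'E'
from h import *
plan([.4335,.117,.112],-.186)
E
```

```text
t: 4.13
tool_pos: [0.4332, 0.117, 0.1107]
tool_rot: [2.418, 2.003, 0.001]
contact_force: [4.2, -0.5, -5.9]
opening: 0.0081
t 4.13 pos [0.4332 0.117  0.1107] q [ 0.1  -0.33  2.1  -0.    1.37  0.29] F [ 4.2 -0.5 -5.9] open 0.0081
   shift [ 0.1  0.3 -1.3] turn -0.001 or 3.141 rows 0.0
```

```bash
python3 -m creep '[[255,0,2,-20,0],[255,0,6,-40,0],[255,0,12,-60,0],[255,0,20,-78,0],[255,0,30,-96,0],[255,0,42,-112,0]]' 40; python3 - <<'E'
from h import *
plan([.4335,.117,.112],-.186)
E
```

```text
t: 4.63
tool_pos: [0.4744, 0.1092, 0.2234]
tool_rot: [-2.42, -2.003, -0.0]
contact_force: [-0.1, -0.5, 0.1]
opening: 0.0
t 4.63 pos [0.4744 0.1092 0.2234] q [ 0.07 -0.3   1.89  0.    1.56  0.26] F [-0.1 -0.5  0.1] open 0.0
   shift [ -0.  -41.6 111.4] turn -0.002 or 3.14 rows 2.9
```

```bash
python3 - <<'E'
from h import *
a=save('wrist','w3.png');b=save('scene','s3.png')
w=cv2.imread('pics/w3.png');s=cv2.resize(cv2.imread('pics/s3.png')[130:280,240:440],(640,480))
cv2.imwrite('pics/c3.png',cv2.resize(np.hstack([w,s]),(800,300)))
import json;json.dump({k:np.array(v).tolist() for k,v in ctrl.calibration('wrist').items()},open('w3.json','w'))
E
```

```text
(no output)
```

View pics/c3.png

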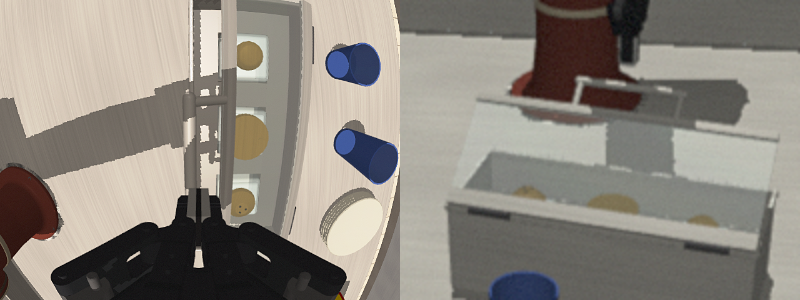

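```bash
python3 - <<'E'
from h import *
import json
c=json.load(open('w3.json')); yaw=-.186
ex=np.array([np.cos(yaw),np.sin(yaw),0]);ey=np.array([-ex[1],ex[0],0])
H=np.r_[.6153,.0828,.119]
for t in np.arange(.2,.8,.05):
    B=H-.185*np.cos(t)*ex+np.array([0,0,.185*np.sin(t)])
    print(round(t,2),np.round(B,3),np.round(proj('wrist',B+.062*ey,c)),np.round(proj('scene',B+.062*ey)),np.round(proj('scene',B-.062*ey)))
E
```

```text
0.2 [0.437 0.116 0.156] [257. 155.] [380. 199.] [332. 192.]
0.25 [0.439 0.116 0.165] [258. 156.] [380. 196.] [332. 190.]
0.3 [0.442 0.115 0.174] [259. 157.] [380. 193.] [332. 187.]
0.35 [0.445 0.115 0.182] [262. 158.] [380. 191.] [332. 184.]
0.4 [0.448 0.114 0.191] [266. 160.] [380. 188.] [331. 182.]
0.45 [0.452 0.114 0.199] [271. 161.] [380. 186.] [331. 179.]
0.5 [0.456 0.113 0.208] [277. 163.] [380. 183.] [331. 177.]
0.55 [0.46  0.112 0.216] [284. 164.] [380. 181.] [330. 175.]
0.6 [0.465 0.111 0.223] [293. 166.] [379. 179.] [330. 172.]
0.65 [0.471 0.11  0.231] [304. 168.] [379. 177.] [329. 171.]
0.7 [0.476 0.109 0.238] [316. 170.] [379. 175.] [328. 169.]
0.75 [0.482 0.108 0.245] [330. 172.] [378. 174.] [328. 167.]
0.8 [0.489 0.107 0.252] [346. 174.] [378. 172.] [327. 166.]
```

```bash
python3 -m creep '[[185,0,0,-35,0],[185,0,-8,-35,0],[185,0,-8,-35,0],[185,0,-8,0,0],[185,0,-8,17,0],[185,0,-8,17,0],[255,0,-8,17,0],[255,0,-8,17,0],[255,0,-8,17,0]]' 100; python3 - <<'E'
from h import *
plan([.466,.111,.206],-.186)
c=ctrl.calibration('wrist')
save('wrist','w4.png'); save('scene','s4.png')
print(ctrl.get_obs()['wrist_torque'])
E
```

```text
t: 5.48
tool_pos: [0.4667, 0.1112, 0.2071]
tool_rot: [2.418, 2.004, 0.003]
contact_force: [-0.5, 0.2, 1.0]
opening: -0.0001
t 5.48 pos [0.4667 0.1112 0.2071] q [ 0.08 -0.32  1.93  0.    1.53  0.27] F [-0.5  0.2  1. ] open -0.0001
   shift [-0.3 -0.6  1.1] turn -0.001 or 3.141 rows 0.0
[0.00743868 0.0457159  0.0218485 ]
```

```bash
python3 - <<'E'
from h import *
w=cv2.imread('pics/w4.png')[100:400,160:480];s=cv2.resize(cv2.imread('pics/s4.png')[130:270,300:440],(450,450))
w=cv2.resize(w,None,fx=1.5,fy=1.5)[:450]
im=np.hstack([w,s])[:,:930];print(im.shape);cv2.imwrite('pics/c4.png',cv2.resize(im,(800,int(450*800/im.shape[1]))))
E
```

```text
(450, 930, 3)
```

View pics/c4.png

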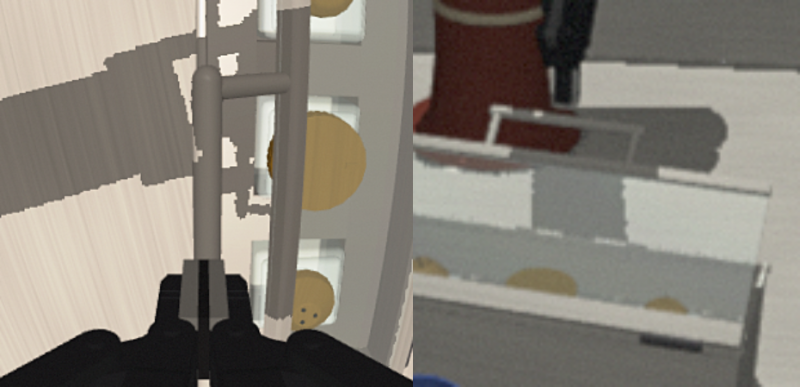

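```bash
python3 - <<'E'
from h import *
X=np.array(ctrl.get_obs()['tool_pos']);X[2]+=0
c=ctrl.calibration('wrist')
print(proj('scene',X),proj('wrist',X,c),proj('wrist',X+[0,0,-.01],c))
# bar end in w4: view (207,75)->
k=930/800
u,v=160+207*k/1.5,100+75*k/1.5
us=300+(640-413)*k/3.2143;vs=130+128*k/3.2143
print(u,v,us,vs)
yaw=-.186
ex=np.array([np.cos(yaw),np.sin(yaw),0]);ey=np.array([-ex[1],ex[0],0])
H=np.r_[.6133,.0828,.119]
for t in np.arange(.3,.71,.05):
    B=H-.185*np.cos(t)*ex+np.array([0,0,.185*np.sin(t)])
    print(round(t,2),np.round(B,3),np.round(proj('wrist',B+.062*ey,c)),np.round(proj('scene',B+.062*ey)),np.round(proj('scene',B)))
E
```

```text
(np.float64(353.9415594466663), np.float64(182.17995516031792)) (np.float64(316.5192163206404), np.float64(283.1651472592518)) (np.float64(316.50448863538935), np.float64(275.57000043341645))
320.425 158.125 382.0979684534735 176.29312758609962
0.3 [0.44  0.115 0.174] [268. 160.] [380. 193.] [356. 190.]
0.35 [0.443 0.115 0.182] [272. 162.] [380. 190.] [356. 187.]
0.4 [0.446 0.114 0.191] [276. 164.] [380. 188.] [356. 185.]
0.45 [0.45  0.114 0.199] [282. 165.] [380. 185.] [355. 182.]
0.5 [0.454 0.113 0.208] [289. 167.] [380. 183.] [355. 180.]
0.55 [0.458 0.112 0.216] [298. 169.] [380. 181.] [355. 177.]
0.6 [0.463 0.111 0.223] [309. 171.] [379. 179.] [354. 175.]
0.65 [0.469 0.11  0.231] [321. 174.] [379. 177.] [354. 173.]
0.7 [0.474 0.109 0.238] [336. 176.] [379. 175.] [353. 172.]
```

```bash
python3 -m creep '[[180,0,0,-20,0],[180,0,0,-20,0],[180,0,0,-20,0],[180,0,0,10,0],[180,0,0,21,0],[180,0,0,21,0],[255,0,0,21,0],[255,0,0,21,0],[255,0,0,21,0]]' 100; python3 - <<'E'
from h import *
plan([.466,.111,.206],-.186)
E
```

```text
t: 6.33
tool_pos: [0.4679, 0.1104, 0.184]
tool_rot: [2.416, 2.001, 0.005]
contact_force: [8.5, -1.0, -9.7]
opening: 0.0062
t 6.33 pos [0.4679 0.1104 0.184 ] q [ 0.08 -0.3   1.95 -0.    1.48  0.27] F [ 8.5 -1.  -9.7] open 0.0062
   shift [  0.3  -1.9 -22. ] turn -0.001 or 3.14 rows 0.5
```

```bash
python3 -m creep '[[185,0,0,0,0],[185,0,0,0,0],[185,0,0,6,0],[185,0,0,12,0],[185,0,0,12,0],[255,0,0,12,0],[255,0,0,12,0],[255,0,0,12,0]]' 80; python3 - <<'E'
from h import *
plan([.466,.111,.206],-.186)
c=ctrl.calibration('wrist');save('wrist','w5.png');save('scene','s5.png')
w=cv2.imread('pics/w5.png')[100:400,160:480];s=cv2.resize(cv2.imread('pics/s5.png')[150:220,310:400],None,fx=5,fy=5,interpolation=2)
h=450;s=cv2.resize(s,(int(450*90/70),450));w=cv2.resize(w,None,fx=1.5,fy=1.5)
im=np.hstack([w,s]);print(im.shape);cv2.imwrite('pics/c5.png',cv2.resize(im,(800,int(450*800/im.shape[1]))))
E
```

```text
t: 7.0
tool_pos: [0.4679, 0.1106, 0.1718]
tool_rot: [2.416, 2.002, 0.005]
contact_force: [9.8, -0.6, -6.7]
opening: 0.0076
t 7.0 pos [0.4679 0.1106 0.1718] q [ 0.08 -0.29  1.97 -0.    1.46  0.27] F [ 9.8 -0.6 -6.7] open 0.0076
   shift [  0.1  -1.7 -34.2] turn -0.001 or 3.14 rows 0.8
(450, 1058, 3)
```

View pics/c5.png

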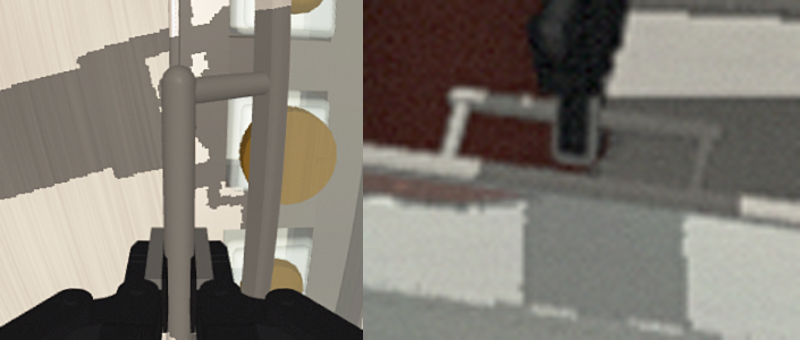

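```bash
python3 -m creep '[[195,0,0,0,0],[195,0,0,-8,0],[195,0,0,-8,0],[255,0,0,-8,0],[255,0,0,-8,0],[255,0,0,-8,0]]' 100;python3 -m creep '[[255,0,6,-8,0],[255,0,13,-16,0],[255,0,20,-23,0],[255,0,27,-30,0],[255,0,35,-36.5,0],[255,0,43,-42.5,0],[255,0,52,-48,0],[255,0,61,-53,0],[255,0,61,-53,0]]' 100
```

```text
t: 7.6
tool_pos: [0.4668, 0.1111, 0.1812]
tool_rot: [2.418, 2.003, 0.003]
contact_force: [3.8, -0.1, 0.2]
opening: 0.0064
t: 8.35
tool_pos: [0.5287, 0.0997, 0.2366]
tool_rot: [2.417, 2.003, 0.007]
contact_force: [0.3, 3.7, 2.9]
opening: 0.0061
```

```bash
python3 -m creep '[[255,0,9,-5,0],[255,0,18,-9,0],[255,0,37,-15.5,0],[255,0,57,-20,0],[255,0,77,-22.5,0],[255,0,98,-22.5,0],[255,0,118,-20.5,0],[255,0,134,-17,0],[255,0,139,-15.5,0],[255,0,139,-15.5,0]]' 100; python3 - <<'E'
from h import *
save('scene','s6.png');plan([.6,.1,.3],-.186)
E
```

```text
t: 9.18
tool_pos: [0.667, 0.0738, 0.2528]
tool_rot: [2.414, 2.0, 0.013]
contact_force: [2.8, -13.1, 3.7]
opening: 0.0052
t 9.23 pos [0.6668 0.0738 0.2528] q [-0.    0.12  1.44 -0.    1.57  0.19] F [  4.5 -10.    3.9] open 0.0057
   shift [ 13.4 -70.  -47.9] turn -0.001 or 3.141 rows 2.1
```

```bash
python3 -m creep '[[190,0,0,0,0],[190,0,0,0,0],[190,0,0,0,0],[190,0,0,-20,0],[190,0,0,-40,0],[190,0,0,-60,0],[190,0,0,-70,0],[190,0,0,-70,0]]' 80; python3 - <<'E'
from h import *
plan([.537,.098,.25],-.186)
save('scene','s7.png');save('top','t7.png')
s=cv2.imread('pics/s7.png')[110:320,240:450];t=cv2.imread('pics/t7.png')[110:320,180:390]
cv2.imwrite('pics/c7.png',cv2.resize(np.hstack([s,t]),(800,400)))
E
```

```text
t: 9.9
tool_pos: [0.6636, 0.0734, 0.3227]
tool_rot: [2.416, 2.001, 0.006]
contact_force: [-0.4, 0.0, 1.8]
opening: 0.0217
t 9.9 pos [0.6636 0.0734 0.3227] q [-0.    0.11  1.35 -0.    1.68  0.19] F [-0.4  0.   1.8] open 0.0217
   shift [   0.5 -129.4   72. ] turn -0.001 or 3.14 rows 3.6
```

View pics/c7.png

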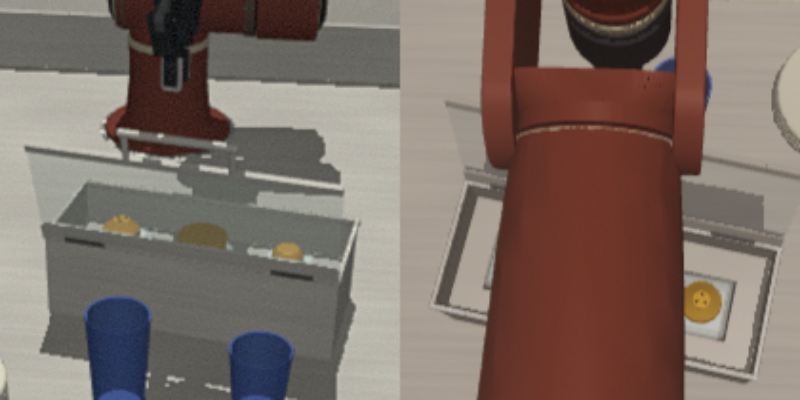

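```bash
python3 -m creep '[[190,0,-40,0,0],[100,0,-80,0,0],[0,0,-120,0,0],[0,0,-130,40,0],[0,0,-130,80,0],[0,0,-130,100,0],[0,0,-130,100,0],[0,0,-130,100,0]]' 80; python3 - <<'E'
from h import *
plan([.537,.098,.22],-.186)
c=ctrl.calibration('wrist');save('wrist','w8.png')
import json;json.dump({k:np.array(v).tolist() for k,v in c.items()},open('w8.json','w'))
for l in('cap','jar'):
  for cam in('wrist',):
    for r in ctrl.outline_of(cam,l)[:2]:
      ys,xs=np.nonzero(r['mask']); print(l,r['conf'],r['rect'],xs.mean(),ys.mean())
print(proj('wrist',np.array([.537,.098,.105]),c), proj('wrist',np.array([.6153,.0828,.119]),c))
yaw=-.186;ex=np.array([np.cos(yaw),np.sin(yaw),0]);ey=np.array([-ex[1],ex[0],0]);H=np.r_[.6133,.0828,.119]
for t in(1.6,1.7,1.8,1.9,2.0):
    B=H-.185*np.cos(t)*ex+np.array([0,0,.185*np.sin(t)]);print(t,np.round(proj('scene',B-.062*ey)),np.round(proj('scene',B+.062*ey)))
    E=H-.15*np.cos(t)*ex+np.array([0,0,.15*np.sin(t)]);print(np.round(proj('top',E+.185*ey)))
print('obs top edge L',180+(447-400)*.525,110+103*.525)
E
```

```text
t: 10.67
tool_pos: [0.5331, 0.0978, 0.2162]
tool_rot: [-2.417, -2.002, 0.007]
contact_force: [-0.5, 0.0, 0.6]
opening: 0.0853
t 10.67 pos [0.5331 0.0978 0.2162] q [ 0.04 -0.15  1.78 -0.    1.52  0.23] F [-0.5  0.   0.6] open 0.0853
   shift [ 0.9  3.8 -3.8] turn -0.001 or 3.141 rows 0.1
cap 0.68 [285.8, 179.9, 77.2, 77.2] 323.9290156551576 219.79197941239545
jar 0.73 [283.3, 171.0, 81.3, 79.2] 323.62846580406654 188.13185459026494
(np.float64(322.1622821081918), np.float64(223.81456456549242)) (np.float64(422.35921507421085), np.float64(229.77851248231948))
1.6 [310. 167.] [365. 174.]
[198. 179.]
1.7 [307. 171.] [363. 179.]
[200. 172.]
1.8 [304. 176.] [361. 184.]
[203. 165.]
1.9 [302. 181.] [359. 189.]
[205. 159.]
2.0 [299. 188.] [357. 196.]
[208. 153.]
obs top edge L 204.675 164.075
```

View pics/w8.png

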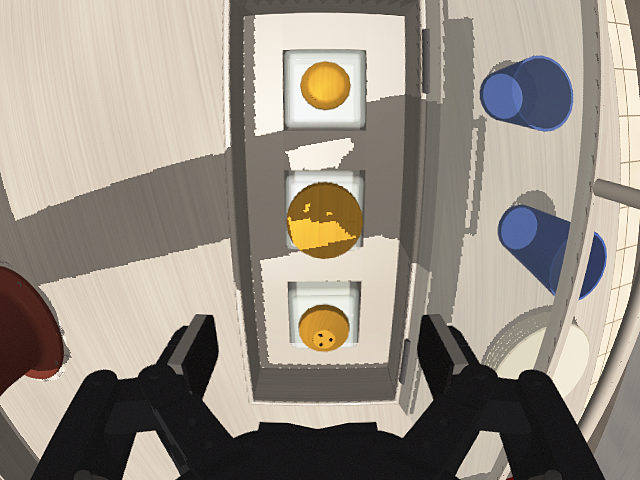

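```bash
python3 -m creep '[[0,2.5,4.5,0,0],[0,2.5,4.5,40,0],[0,2.5,4.5,80,0],[0,2.5,4.5,110,0],[0,2.5,4.5,130,0],[0,2.5,4.5,138,0],[0,2.5,4.5,138,0]]' 80; python3 -m creep '[[0,0,0,4,0],[0,0,0,8,0],[0,0,0,8,0]]'
```

```text
t: 11.4
tool_pos: [0.539, 0.0996, 0.0795]
tool_rot: [-2.418, -2.003, 0.004]
contact_force: [0.2, -0.6, 0.1]
opening: 0.0851
t: 11.65
tool_pos: [0.5408, 0.0997, 0.0743]
tool_rot: [2.418, 2.003, 0.003]
contact_force: [-0.7, 0.4, 0.2]
opening: 0.0856
```

```bash
python3 -m creep '[[0,0,0,4,0],[0,0,0,8,0],[0,0,0,8,0]]'
```

```text
t: 11.9
tool_pos: [0.5393, 0.0996, 0.0644]
tool_rot: [-2.419, -2.004, 0.001]
contact_force: [-0.7, 0.2, -0.6]
opening: 0.0856
```

```bash
python3 -m creep '[[0,0,0,4,0],[0,0,0,8,0],[0,0,0,8,0]]';python3 -m creep '[[0,0,0,4,0],[0,0,0,4,0]]';
```

```text
t: 12.15
tool_pos: [0.5388, 0.0996, 0.0558]
tool_rot: [-2.418, -2.004, 0.002]
contact_force: [-0.0, -0.7, -0.2]
opening: 0.0854
t: 12.32
tool_pos: [0.5391, 0.0996, 0.052]
tool_rot: [-2.419, -2.004, 0.002]
contact_force: [0.3, 0.2, -0.2]
opening: 0.0857
```

```bash
python3 -m creep '[[0,0,0,4,0],[0,0,0,4,0]]'; python3 - <<'E'
from h import *
c=ctrl.calibration('wrist');save('wrist','w9.png');save('scene','s9.png')
w=cv2.imread('pics/w9.png')[60:420,110:530];s=cv2.imread('pics/s9.png')[160:280,270:410]
im=np.hstack([w,cv2.resize(s,(420,360),interpolation=2)]);cv2.imwrite('pics/c9.png',cv2.resize(im,(800,343)))
for r in ctrl.outline_of('wrist','cap')[:1]: print(r['conf'],r['rect'])
print(proj('wrist',np.array([.5375,.099,.105]),c),ctrl.get_obs()['tool_pos'])
E
```

```text
t: 12.48
tool_pos: [0.5392, 0.0996, 0.0482]
tool_rot: [-2.419, -2.004, 0.001]
contact_force: [-0.7, -0.1, 0.4]
opening: 0.0852
0.72 [238.9, 257.0, 153.0, 142.1]
(np.float64(312.30891370343653), np.float64(345.62982351140215)) [0.53957899 0.09960023 0.0488577 ]
```

```bash
python3 - <<'E'
from h import *
from scipy.optimize import least_squares
import json
c=ctrl.calibration('wrist');c8=json.load(open('w8.json'))
def rect(c,C,dz):
    a=np.linspace(0,2*np.pi,60);P=[]
    for z in(.087,.105):
        for t in a: P.append(proj('wrist',np.array([C[0]+.0315*np.cos(t),C[1]+.0315*np.sin(t),z-dz]),c))
    P=np.array(P);return np.r_[P.min(0),P.max(0)]
O=[np.r_[285.8,179.9,285.8+77.2,179.9+77.2],np.r_[238.9,257,238.9+153,257+142.1]]
for dz in (0,.01,.02,.03): print(dz,rect(c8,(.5375,.099),dz),rect(c,(.5375,.099),dz))
print(O)
f=lambda p:np.r_[rect(c8,p[:2],p[2])-O[0],(rect(c,p[:2],p[2])-O[1])]
s=least_squares(f,[.5375,.099,0]);print(s.x,s.fun)
print('camera',-np.array(c['R']).T@np.array(c['t']),np.array(c['R'])[2])
E
```

```text
0 [283.83291254 180.54284676 361.20130198 258.72157274] [232.93874877 254.6962062  390.21077967 402.00714751]
0.01 [284.91369296 178.6808521  359.91218113 254.50611415] [237.56154445 246.50714241 386.17408992 387.5438652 ]
0.02 [285.93173091 176.92965944 358.6976702  250.52951113] [241.76174878 239.22972098 382.51104505 374.26401623]
0.03 [286.89240262 175.27973576 357.55164486 246.7728609 ] [245.58621339 232.7245018  379.17938703 362.05811324]
[array([285.8, 179.9, 363. , 257.1]), array([238.9, 257. , 391.9, 399.1])]
[0.53876291 0.09726532 0.00337556] [ 0.33962473  1.71360652 -0.41680296  1.78956425 -0.27777174 -1.85645264
  0.31218592  0.21604931]
camera [0.55551022 0.18167153 0.22791355] [-0.06016963 -0.32018009 -0.94544398]
```

```bash
python3 -m creep '[[0,-2,-0.5,3,0],[0,-2,-0.5,4,0]]'; python3 -m creep '[[0,0,0,3,0],[0,0,0,4,0]]'
```

```text
t: 12.8
tool_pos: [0.5386, 0.0975, 0.0447]
tool_rot: [2.419, 2.004, -0.0]
contact_force: [-0.1, -0.3, 0.3]
opening: 0.0854
t: 12.97
tool_pos: [0.5384, 0.0977, 0.0404]
tool_rot: [-2.419, -2.004, 0.001]
contact_force: [0.6, -0.1, 0.5]
opening: 0.0854
```

```bash
python3 -m creep '[[0,0,0,3,0],[0,0,0,4,0]]'
```

```text
t: 13.13
tool_pos: [0.5384, 0.0977, 0.0364]
tool_rot: [-2.419, -2.004, 0.001]
contact_force: [-0.3, -0.1, 0.1]
opening: 0.0854
```

View pics/c9.png

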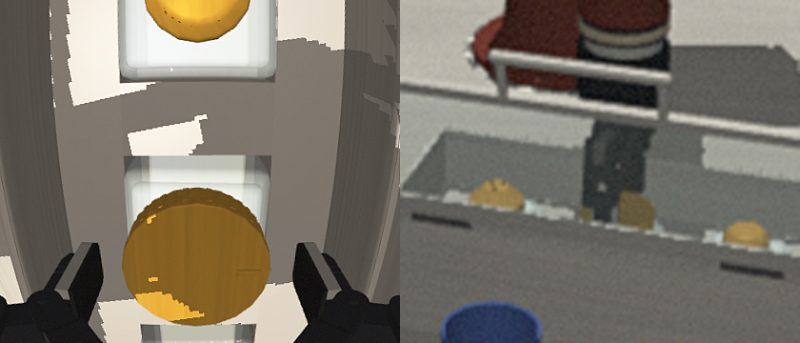

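```bash
python3 - <<'E'
from h import *
R=Ro.from_rotvec(ctrl.get_obs()['tool_rot']).as_matrix()
c=ctrl.calibration('wrist');T0=ctrl.get_obs()['tool_pos']
for s in(-1,1):
  for z in(0,10,20,30,40,50): print(s,z,np.round(proj('wrist',T0+R@np.array([.011,s*.0425,-z/1000]),c)),np.round(proj('wrist',T0+R@np.array([-.011,s*.0425,-z/1000]),c)))
E
```

```text
-1 0 [236. 264.] [239. 301.]
-1 10 [232. 271.] [236. 309.]
-1 20 [228. 279.] [232. 319.]
-1 30 [223. 288.] [228. 329.]
-1 40 [218. 298.] [223. 341.]
-1 50 [212. 309.] [218. 353.]
1 0 [397. 264.] [394. 301.]
1 10 [401. 271.] [397. 309.]
1 20 [405. 279.] [401. 319.]
1 30 [410. 288.] [405. 329.]
1 40 [415. 298.] [410. 341.]
1 50 [421. 310.] [414. 353.]
```

```bash
python3 -m creep '[[0,0,0,-9,0],[0,0,0,-9,0],[120,0,0,-9,0],[160,0,0,-9,0],[255,0,0,-9,0],[255,0,0,-9,0],[255,0,0,-9,0],[255,0,0,-9,0]]' 60; python3 - <<'E'
from h import *
o=ctrl.get_obs();print(o['wrist_torque'],o['opening'],o['contact_force'])
E
```

```text
t: 13.8
tool_pos: [0.5388, 0.0978, 0.047]
tool_rot: [-2.419, -2.004, 0.0]
contact_force: [-3.4, 0.1, 4.6]
opening: 0.0603
[0.02023207 0.38728495 0.00158518] 0.060347112008753444 [-3.4152646   0.12329594  4.61862451]
```

```bash
python3 -m creep '[[255,0,0,0,0],[255,0,0,0,0],[255,0,0,-0.3,-0.08],[255,0,0,-0.6,-0.16],[255,0,0,-0.9,-0.24],[255,0,0,-1.2,-0.32],[255,0,0,-1.2,-0.32]]' 85; python3 - <<'E'
from h import *
o=ctrl.get_obs();print(o['wrist_torque'],o['opening'],o['contact_force'],o['q'][5])
r=ctrl.outline_of
save('wrist','w10.png')
E
```

```text
t: 14.38
tool_pos: [0.5398, 0.0979, 0.048]
tool_rot: [2.066, 2.364, 0.003]
contact_force: [0.6, 0.5, 2.7]
opening: 0.0596
[ 0.05233572 -0.29482021  0.1314247 ] 0.05962238128732516 [0.56303455 0.50152627 2.67650771] -0.09096519396067447
```

```bash
python3 -m creep '[[255,0,0,-0.3,-0.08],[255,0,0,-0.6,-0.16],[255,0,0,-0.9,-0.24],[255,0,0,-1.2,-0.32],[255,0,0,-1.5,-0.40],[255,0,0,-1.8,-0.48],[255,0,0,-2.1,-0.56],[255,0,0,-2.5,-0.64],[255,0,0,-2.5,-0.65],[255,0,0,-2.5,-0.65],[255,0,0,-2.5,-0.65]]' 85; python3 - <<'E'
from h import *
import json
o=ctrl.get_obs();print(o['wrist_torque'],o['opening'],o['contact_force'],o['q'][5])
c=ctrl.calibration('wrist');im=save('wrist','w11.png');save('top','t11.png');save('scene','s11.png')
json.dump({k:np.array(v).tolist() for k,v in c.items()},open('w11.json','w'))
# rectified overhead look at the cap top (plane z=.109), world-aligned: up=+x, left=+y
def rect(im,c,C,z,h=.05,n=300):
    g=np.linspace(h,-h,n);mx=np.zeros((n,n),np.float32);my=mx.copy()
    for i,a in enumerate(g):
        for j,b in enumerate(g): mx[i,j],my[i,j]=proj('wrist',np.array([C[0]+a,C[1]+b,z]),c)
    return cv2.remap(im,mx,my,1)
c9=ctrl.calibration('wrist')
cv2.imwrite('pics/r11.png',rect(cv2.imread('pics/w11.png'),c,(.5385,.0975),.109))
E
```

```text
t: 15.35
tool_pos: [0.5386, 0.0977, 0.0496]
tool_rot: [-1.209, -2.899, 0.0]
contact_force: [0.5, -1.5, 1.6]
opening: 0.0597
[-0.01804362  0.03210288  0.04428278] 0.05972593630911409 [ 0.48149176 -1.51679051  1.59712373] -0.7370115681837526
```

```bash
python3 - <<'E'
import cv2,numpy as np
for f in('w9','w10','w11'):
    g=cv2.cvtColor(cv2.imread(f'pics/{f}.png'),cv2.COLOR_BGR2GRAY).astype(float)
    print(f)
    print(g[328:356:2,348:388:4].astype(int))
E
```

```text
w9
[[ 99 100 101  99 103 100  99  98 103 101]
 [ 99  98 102 100 101 101 102  98 103 101]
 [ 98  98 103  99 103 100 100  99 103 100]
 [100  98 102  99 103 100 103  99 105  98]
 [ 95  99 104 100 102 101 100 100 102  98]
 [100 100 103 101 103 100 100 100 103  96]
 [ 98  99 102 102 100  99 100 100 104  99]
 [100 100 103  99  98  96  92  96 101  98]
 [ 99  99 102  91  91  93  94  96  94  98]
 [ 98  98 102 100 101 101 101 101 101  97]
 [ 99  99 102  98 100  99  98  99  99 100]
 [ 98  99 100 101  99 101 101 100 102  97]
 [ 99 100 102 100 104 101  99 102 102  99]
 [ 97 100 100 100  99  99  99 102 101  99]]
w10
[[ 97  95  96 100 101  98  98  96  99  98]
 [ 96  95  98  97 101  97  95  97  99 102]
 [ 97  95  97  97 101  98  95  97  99  99]
 [ 97  96  98  98  98  98  96  97  97 101]
 [ 97  94  98  98  99  99  96  96  99  98]
 [ 96  94  97  98  98  99  98  95 100  99]
 [ 98  95  97 100  90  87  83  80  82  77]
 [ 98  97  98  97 103  99 101  98  99  99]
 [ 97  96  96  92  98  98  97  98  97  98]
 [ 98  95  98  90  97  97  97  96  96  97]
 [ 98  96 101  98 101 100  99  94 101  97]
 [ 99  97  99  95  99  96  99  97  99  97]
 [ 98  95  99  96 100  97  98  97 100  97]
 [ 99  96  99  96 100  97 100  98 100  96]]
w11
[[108 104 106 109 111 111 109 107 108 111]
 [108 106 107 110 110 108 108 109 109 114]
 [107 106 108 110 110 107 108 109 108 111]
 [107 105 110 108 111 110 107 107 110 113]
 [107 107 107 110 112 112 110 108 111 111]
 [109 105 109 109 111 112 110 107 112 112]
 [107 106 107 112 100  95  89  88  92  89]
 [107 107 109 107 113 112 111 108 109 110]
 [110 107 109 101 109 109 108 107 109 107]
 [108 106 112 100 109 109 110 109 107 108]
 [111 107 109 106 111 110 109 105 111 109]
 [109 106 112 108 110 108 109 108 112 107]
 [107 107 111 109 110 109 110 107 113 110]
 [109 107 111 107 111 110 108 109 112 107]]
```

```bash
python3 -m creep '[[255,0,0,-1,0],[255,0,0,-2,0],[255,0,0,-3.5,0],[255,0,0,-5,0],[255,0,0,-5,0]]' 85
```

```text
t: 15.92
tool_pos: [0.5387, 0.0978, 0.0548]
tool_rot: [-1.206, -2.901, 0.0]
contact_force: [0.4, -0.2, -0.5]
opening: 0.0596
```

```bash
python3 -m creep '[[255,0,0,-3,0],[255,0,0,-6,0],[255,0,0,-10,0],[255,0,0,-14,0],[255,0,0,-18,0],[255,0,0,-21,0],[255,0,0,-22,0],[255,0,0,-22,0],[255,0,0,-22,0],[255,0,0,-22,0]]' 85; python3 - <<'E'
from h import *
o=ctrl.get_obs();print(o['contact_force'],o['dq'],o['opening'])
save('wrist','w12.png')
for cam in('wrist','scene'):
  if cam=='scene':save('scene','s12.png')
  for l in('cap','jar'):
    for r in ctrl.outline_of(cam,l)[:1]: print(cam,l,r['conf'],np.round(r['rect']))
g=cv2.cvtColor(cv2.imread('pics/w12.png'),cv2.COLOR_BGR2GRAY).astype(int);print(g[330:352:2,356:388:4])
yaw=-.186;ex=np.array([np.cos(yaw),np.sin(yaw),0]);ey=np.array([-ex[1],ex[0],0])
H=np.r_[.6143,.0828,.119]
# compare cover handle region in scene before/after
a=cv2.imread('pics/s9.png')[165:205,290:380].astype(int);b=cv2.imread('pics/s12.png')[165:205,290:380].astype(int);print('diff',np.abs(a-b).mean(), np.abs(a-b)[:, :30].mean())
E
```

```text
t: 16.75
tool_pos: [0.5385, 0.0977, 0.0763]
tool_rot: [-1.206, -2.901, 0.0]
contact_force: [-0.7, 0.2, 0.4]
opening: 0.0596
[-0.70618732  0.15731509  0.36157696] [ 0.00098192  0.00066867  0.00076045 -0.00179022  0.00062052  0.0002867 ] 0.05962911708320201
wrist cap 0.98 [240. 255. 156. 147.]
wrist jar 0.95 [234. 186. 167. 118.]
[[106 105 107 107 104 105 107 110]
 [103 106 109 107 104 104 106 108]
 [108 106 107 106 105 104 108 108]
 [106 106 110 109 105 106 107 106]
 [106 104 106 108 106 104 110 109]
 [107 108  98  93  89  87  90  87]
 [106 105 108 107 108 109 108 107]
 [108  99 104 105 104 106 106 105]
 [106  98 107 105 104 106 105 104]
 [107 104 109 106 106 103 110 106]
 [106 106 109 106 107 104 108 107]]
diff 10.851481481481482 2.9497222222222224
```

```bash
python3 -c "
from station import ctrl
print(ctrl.finish_job())"
```

```text
the job is handed in; nothing more can be done
None
```

The job is handed in. The cover stands by itself a little past upright, and the gripper holds the loosened cap level over the open jar. No verdict came back, and all 12 picture views were used before the final pose, so the last checks are numeric.

- **Cover:** I swung it up by its handle and let go. The scene and top cameras put it at about 1.8–1.9 rad, inside the 1.5–2.1 limit. This was measured just after release; I did not measure it again at the end.
- **First grasps:** Two grasps of the handle closed on nothing. In between, one slipped off partway up and left the cover at about 0.63 rad. The fingertips stood roughly 30–40 mm farther back than the stated TCP, so I gripped deeper and allowed for this when taking the cap.
- **Cap:** It was turned about 55° anticlockwise. The embossed mark stayed at the same pixels in the wrist pictures through the turn and lift, so it did not slip in the grip. The jar can turn a few degrees in its well, so the turn relative to the jar is roughly 50–55°.
- **Lift:** I raised it 27 mm after the turn, so its lower edge should be about 20 mm above the rim.
- **Last reading (t = 16.8 s):** The outside force was below 1 N, so the jar, which weighs about 4.4 N, was not being lifted. The arm was still and the grip command was 85 N.
- **Readings that disagreed:** The finger opening read 59.6 mm on the 63 mm cap, and it also read low on the handle bar. Height estimates of the closed handle differed too: 150 mm from the scene and top cameras, 125 mm from the wrist camera. The later grasps supported 150 mm.
- **Not checked:** I did not directly check the other jars and table items for movement.

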